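Gauge the stick collars and sort them

TASK

Try the two horn collars on the leaning gauge pin, one after the other: slide each one down the pin as far as it will go without forcing it, take it off again and stand it upright in the square wooden tray if it went fully home on the flange, or in the round dish if it stopped at the pin's step. Put the first collar away before trying the second, and do not disturb the comb, paper knife and pointed tool lying among them.

Things in the scene. Friction and masses are not known exactly. Their poses are not given: they have to be found in the camera images.
- collar_a: One of the two collars: cream horn tube, 48 mm outside diameter, 80 mm long, about 0.13 kg, open at both ends, standing upright on the table. Bore 27 or 21 mm: one collar has each; trying them on the pin shows which (the bores are also seen from above). Origin: centre of its lower end; z runs up its axis.
- collar_b: The other collar: cream horn tube, 48 mm outside diameter, 80 mm long, about 0.13 kg, open at both ends, standing upright on the table. Bore 27 or 21 mm: one collar has each; trying them on the pin shows which (the bores are also seen from above). Origin: centre of its lower end; z runs up its axis.
- gauge: Fixed wooden stand (150 x 110 mm foot, 20 mm thick, with a leaning block) that carries the steel gauge pin. Origin: under the stand, on the table, straight below the pin's root; the pin leans towards the stand's -x.
- gauge_pin: Steel stepped pin leaning 0.56 rad (32 degrees) from vertical. Origin: its root, on top of its 54 mm flange, 85 mm above the table; z runs up the pin, y is level. 24 mm thick up to z = 34 mm, narrowing by z = 38 mm to a 16 mm nose, slightly pointed tip at z = 60 mm. A fitting collar goes down to the flange (z = 0); a tight one stops at the step, z = 34 to 39 mm.
- pin_tip (a point): Centre of the gauge pin's free end, 60 mm up its axis from the root.
- tray: Fixed square tray of pale wood, 130 x 130 mm outside, walls 6 mm thick and 22 mm high, floor about 6 mm thick; x and y along its sides. For collars that fit. Origin: centre of its underside.
- dish: Fixed round white ceramic dish with upright sides, 136 mm outside diameter, 22 mm high, wall and floor about 5 mm thick. For collars that are too tight. Origin: centre of its underside.
- comb: Bystander, not to be disturbed: flat pale bone comb, 120 x 36 x 5 mm, lying near the robot. Origin: middle of its underside.
- paperknife: Bystander, not to be disturbed: thin flat paper knife, 140 x 20 x 6 mm, lying between or beside the collars. Origin: middle of its underside.
- rasp: Bystander, not to be disturbed: wood-handled pointed tool, 200 mm long, lying in front of the robot, right of the tray or dish. Origin: middle of its underside.
There are look-alikes about, which are no part of the job. What is shaped like the collar_a but black is not meant.

How it is judged:
On the way, in this order (a step that is already met when the one before it is completed fails the run):
1. A first collar is slid onto the gauge pin as far as it goes: the fitting one to within 7 mm of the flange, or the tight one over the nose to the step (its end within 44 mm of the root) (((x of collar_a in the frame of gauge_pin between -0.005 and 0.005 m and y of collar_a in the frame of gauge_pin between -0.005 and 0.005 m and z of collar_a in the frame of gauge_pin between -0.005 and 0.007 m and angle between the z axis of collar_a and the z axis of gauge_pin, either way round below 0.12 rad) or (x of collar_b in the frame of gauge_pin between -0.006 and 0.006 m and y of collar_b in the frame of gauge_pin between -0.006 and 0.006 m and z of collar_b in the frame of gauge_pin between -0.005 and 0.044 m and angle between the z axis of collar_b and the z axis of gauge_pin, either way round below 0.17 rad))), for 0.2 s.
2. With the first collar put away in its proper place, the other is slid onto the pin as far as it goes ((((x of collar_a in the frame of gauge_pin between -0.005 and 0.005 m and y of collar_a in the frame of gauge_pin between -0.005 and 0.005 m and z of collar_a in the frame of gauge_pin between -0.005 and 0.007 m and angle between the z axis of collar_a and the z axis of gauge_pin, either way round below 0.12 rad) and (horizontal distance between collar_b and dish below 0.047 m and z of collar_b in the frame of dish between -0.01 and 0.02 m)) or ((x of collar_b in the frame of gauge_pin between -0.006 and 0.006 m and y of collar_b in the frame of gauge_pin between -0.006 and 0.006 m and z of collar_b in the frame of gauge_pin between -0.005 and 0.044 m and angle between the z axis of collar_b and the z axis of gauge_pin, either way round below 0.17 rad) and (x of collar_a in the frame of tray between -0.04 and 0.04 m and y of collar_a in the frame of tray between -0.04 and 0.04 m and z of collar_a in the frame of tray between -0.01 and 0.02 m)))), for 0.2 s.
At the end, for the whole second after the job is handed in: The collar that fits stands in the wooden tray and the tight one in the round dish, both upright within 0.12 rad (7 degrees), resting on the floor of the tray and dish (lower end under 20 mm from its underside, centre clear of the walls) and at rest (x of collar_a in the frame of tray between -0.04 and 0.04 m and y of collar_a in the frame of tray between -0.04 and 0.04 m and z of collar_a in the frame of tray between -0.01 and 0.02 m and horizontal distance between collar_b and dish below 0.047 m and z of collar_b in the frame of dish between -0.01 and 0.02 m and angle between each of collar_a, collar_b's own z axis and vertical below 0.12 rad and linear speed of each of collar_a, collar_b below 0.02 m/s and angular speed of each of collar_a, collar_b below 0.3 rad/s); the robot touches nothing.
It fails at once if a collar was forced on the gauge pin (hard, over 90 N) (contact force between any of collar_a, collar_b and gauge_pin above 90 N).
It fails at once if the comb, paper knife or pointed tool was disturbed (moved over 40 mm) (distance of any of comb, paperknife, rasp from where it was at the start of the episode above 0.04 m).
It also fails if it takes over 72 s, if anything falls off the work surface, if the arm or the gripper's body presses on something with over 40 N, if the wrist force passes 120 N, or if a joint passes its speed limit or range.

ROBOT

A 6-joint arm with a two-finger parallel gripper is mounted at the origin on the work surface. World frame = base frame: x ahead of the robot, y to its left, z up, the work surface at z = 0. Lengths are in m, angles in rad, forces in N, time in s.
With the tool pointing down it reaches from about 0.3 to 0.875 m from the base axis. Payload 6.4 kg.
Tool frame: the origin (TCP) lies between the finger pads; the fingertips stand 8 mm ahead of it and the grasp point (between the pads) lies 11 mm behind it; z points along the fingers, y is the direction in which the jaws open and shut (so a half turn about z gives the same grasp; the last joint's range is limited). The gripper opens to 85 mm and grips with 20 to 120 N. Pads are 22 mm wide; open, the fingers measure 114 mm over their backs; the gripper's body (76 mm by 85 mm) begins 54 mm behind the grasp point. The pads swing forward as they close: fully open they stand 13 mm farther back than shut.
Start: joints at [1.038, 0.181, 1.607, -0, 1.354, -0.206], TCP at [0.185, 0.545, 0.21] pointing down, gripper open.
Joint ranges: [-2.99, 2.99], [-0.89, 2.07], [0.3, 2.58], [-1.14, 4.28], [0, 2.63], [-3.12, 3.12]. Speed limits (rad/s): [2.57, 2.57, 3.01, 3.14, 3.14, 3.14].

INTERFACE

Orientations are given as a unit quaternion [w, x, y, z].
In Python, from bench import monitor, viewer, workorder, spotter gives the robot as it stands. The module is installed in compiled form; this text tells all that it offers.
- The arm moves only by the tool move_arm, never from a script. Its argument "motion" is a list of rows, each a list of 3 entries, a list of its own where there are three numbers: the shift along the tool's x, y, z in units of 60 mm (1.0 is 60 mm), then the turn, a rotation vector about the tool's x, y, z in units of 8 degrees (1.0 is 8 degrees), then the opening in per cent of the stroke, from 0 (shut) to 100 (fully open). In form: [[[dx, dy, dz], [rx, ry, rz], grip], ...]. A call has 1 to 10 rows; each row is the pose to reach, as a shift and turn from the pose commanded when the call began, along the tool's axes at that moment; what a row does not reach only later rows make up. A row lasts 1/8 s, in which the tool goes at most 62.5 mm and 10.7 degrees, less where a joint would pass 70% of its speed; a pose out of reach is approached as far as the arm can. A call with a gripper value outside its range is refused whole. The fingers move at their own pace and stop on an object; the grip force is fixed at half the most. Time passes only in rows, so rows that repeat a pose let the fingers close. It gives the time, the measured TCP pose, the force and the opening at its end, in the units of the state.
- monitor.get_obs(): the state, without advancing time (a new reading comes with each control period).
- viewer.camera(name): name is "scene" or "top"; returns the picture (420x560x3 uint8, blue, green, red); there is no depth.
- viewer.calibration(name): a dict with "fovy" (degrees; the focal length in pixels is half the picture's height over the tangent of half this angle, whatever the lens; pixels are square), "cx", "cy" (the principal point, pixels), "extrinsics" (4x4, takes a point from camera to world coordinates). Camera axes: x right, y down, z forward; pixel columns grow to the right and rows downward; lengths in m; the calibration is good to about 2 mm. A picture is of the moment at which its call begins. calibration takes no time and is no camera call.
- workorder.hand_in(): hands the job in, once; it reports no verdict.
Trained networks look in the newest picture that a camera, given by its name, has taken for a name from the list of things; names that differ only in an ending like _2 or _b are one class to them, and where a whole thing is asked for, a point or a joint stands for the part that bears it (a point fixed in the world has none). Each returns a list of dicts, best first, with "score" (0 to 1); they miss things now and then, are a little off and sometimes report something else, mostly with a low value. They report only what shows in the picture. A call takes as long as a camera call. They do not tell look-alikes from the thing itself.
- spotter.search_frame(camera, name): "centre" ([column, row] as shares, 0 to 1, of the picture: columns of its width, rows of its height, amid what is visible of it).
- spotter.outline_of(camera, name): "region" (420x560 bool, what is visible of it) and "centre" ([column, row] as shares, 0 to 1, of the picture: columns of its width, rows of its height, amid what is visible of it).
The state is a dict: "time_s": time; "q": joint angles; "dq": joint speeds; "joint_efforts": joint torques, N m; "eef_pos": TCP position; "eef_rot": TCP orientation; "wrist_force": force on the tool from outside, world axes, zero at the start; "torque": the same for the moment, N m; "opening": opening from 0.0 (shut) to 1.0 (fully open).
Only numpy, scipy, OpenCV 4.12 (cv2) and the standard library are available. Lean on these libraries where they do the work, as an engineer would, in place of code of your own. Each camera call takes 0.05 s, during which the arm holds its last target. There are 200 camera calls.

## Working session

There is one attempt and no reset: what is moved stays moved. The work goes in short steps, Python scripts to look and compute and a tool call to move; the robot and the scene stay as the last step left them, time stands still between calls to the robot, and variables do not carry over. Pictures are saved under pics/ and viewed, about 8 in all and at most 12, crops included, and the job is handed in when it is done.

Besides the shell and the picture viewer there is one more tool, called after ">>>" by a JSON object that holds its "op" and its "data", one argument or row to a line. move_arm: Moves the arm, as the interface text tells. Its arguments: {"type":"object","properties":{"motion":{"type":"array","items":{"type":"array"}}},"required":["motion"]}

```bash
mkdir -p pics; ls
cat > h.py <<'E'
import numpy as np, cv2
from bench import monitor, viewer, workorder, spotter
from scipy.spatial.transform import Rotation as R
def cam(n):
    c=viewer.calibration(n); f=210/np.tan(np.radians(c["fovy"])/2)
    return f,c["cx"],c["cy"],np.array(c["extrinsics"])
def ray(n,u,v):
    f,cx,cy,E=cam(n); d=E[:3,:3]@np.array([(u-cx)/f,(v-cy)/f,1]); return E[:3,3],d
def onz(n,u,v,z):
    o,d=ray(n,u,v); return o+d*(z-o[2])/d[2]
def proj(n,P):
    f,cx,cy,E=cam(n); p=(np.atleast_2d(P)-E[:3,3])@E[:3,:3]; return np.c_[cx+f*p[:,0]/p[:,2],cy+f*p[:,1]/p[:,2]]
def shot(n,name=None):
    im=np.array(viewer.camera(n))
    if name: cv2.imwrite(f"pics/{name}.png",im)
    return im
def rq(o): q=o["eef_rot"]; return R.from_quat([q[1],q[2],q[3],q[0]])
E
python3 - <<'E'
from h import *
np.set_printoptions(precision=4,suppress=True)
a=shot("scene");b=shot("top")
cv2.imwrite("pics/s0.png",a);cv2.imwrite("pics/t0.png",b)
for n in("scene","top"):
    print(n,cam(n))
    for k in["collar_a","gauge","gauge_pin","tray","dish","comb","paperknife","rasp"]:
        for r in spotter.search_frame(n,k)[:4]:
            u,v=r["centre"][0]*560,r["centre"][1]*420
            print(k,round(r["score"],2),round(u),round(v),onz(n,u,v,0)[:2])
o=monitor.get_obs();print(o["time_s"],o["eef_pos"],rq(o).as_matrix(),o["wrist_force"])
E
```

```text
pics
scene (np.float64(439.98455628004933), 282.33207255557187, 210.2450822635038, array([[ 0.1608,  0.6699, -0.7248,  1.3081],
       [ 0.987 , -0.1042,  0.1227, -0.111 ],
       [ 0.0067, -0.7351, -0.678 ,  0.8792],
       [ 0.    ,  0.    ,  0.    ,  1.    ]]))
collar_a 0.86 187 222 [ 0.3745 -0.2283]
collar_a 0.78 142 280 [ 0.569  -0.3402]
collar_a 0.68 178 202 [ 0.2816 -0.2564]
collar_a 0.56 152 220 [ 0.3536 -0.3278]
gauge 0.67 261 274 [ 0.5966 -0.0431]
gauge_pin 0.88 258 248 [ 0.5057 -0.0413]
tray 0.83 368 265 [0.6085 0.2355]
dish 0.76 369 208 [0.3998 0.3038]
comb 0.87 236 212 [ 0.3542 -0.0882]
paperknife 0.57 168 262 [ 0.5197 -0.2779]
rasp 0.79 303 195 [0.3101 0.1205]
top (np.float64(451.89523100229974), 285.57187131946296, 213.7402702220355, array([[-0.0258, -0.9818,  0.1884,  0.327 ],
       [-0.9996,  0.023 , -0.017 ,  0.034 ],
       [ 0.0124, -0.1887, -0.9819,  0.9695],
       [ 0.    ,  0.    ,  0.    ,  1.    ]]))
collar_a 0.93 454 255 [ 0.4146 -0.3429]
collar_a 0.86 451 169 [ 0.6056 -0.3545]
collar_a 0.71 403 250 [ 0.4269 -0.2346]
collar_a 0.65 423 295 [ 0.3313 -0.2689]
gauge 0.58 309 178 [ 0.5914 -0.0368]
gauge_pin 0.98 315 169 [ 0.6134 -0.0516]
tray 0.76 187 169 [0.6188 0.2335]
dish 0.87 152 271 [0.3966 0.3036]
comb 0.58 338 280 [ 0.3668 -0.0904]
paperknife 0.73 430 213 [ 0.507  -0.2998]
rasp 0.79 239 302 [0.3274 0.1211]
0.9 [0.1846 0.5446 0.2103] [[-0.9471  0.321   0.    ]
 [ 0.321   0.9471  0.    ]
 [ 0.      0.     -1.    ]] [-0.1029  1.0092  0.7237]
```

View pics/s0.png

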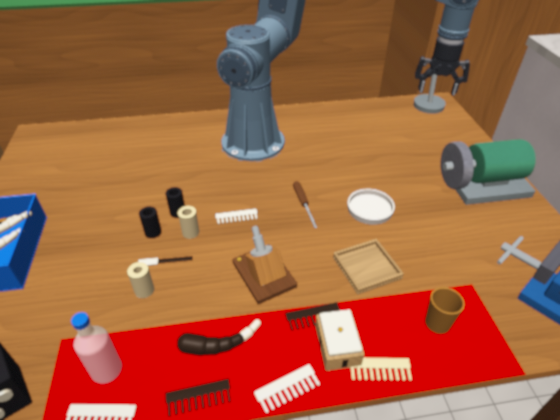

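View pics/t0.png

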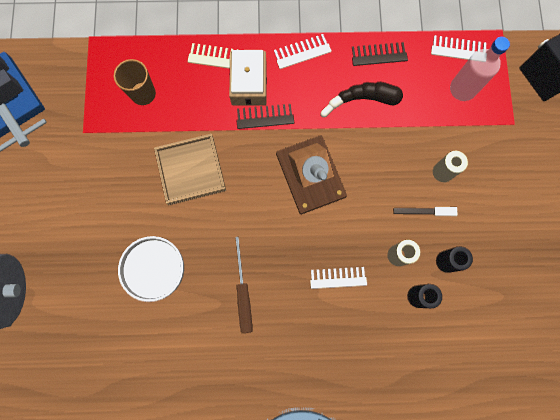

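The scene picture shows the cream collars at (187,222) and (142,280), with black look-alikes at (151,222) and (175,200). The pin's tip is near (258,232), the tray at (368,265) and the dish at (371,206). The top picture shows the cream collars at (408,251) and (456,162), the gauge at (312,175), the tray at (190,170) and the dish at (151,268). Next I'll zoom in on the gauge.

Run:
```python
import cv2,numpy as np
s=cv2.imread("pics/s0.png");t=cv2.imread("pics/t0.png")
z=lambda im,x,y,w,h,k:cv2.resize(im[y:y+h,x:x+w],None,fx=k,fy=k,interpolation=cv2.INTER_CUBIC)
a=z(s,225,215,80,90,5);b=z(t,270,130,80,90,5)
c=np.hstack([z(t,390,235,36,36,4),z(t,438,145,36,36,4)])
out=np.hstack([a,b]); out=np.vstack([out,np.pad(c,((0,0),(0,800-c.shape[1]),(0,0)))])
cv2.imwrite("pics/c0.png",out)
```

```text
(no output)
```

View pics/c0.png

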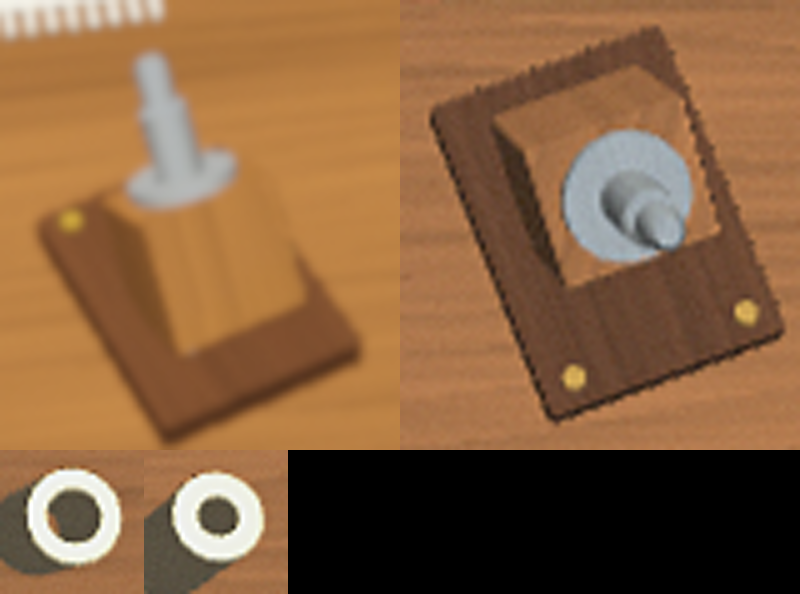

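The near collar has the wide bore, so it should fit (call it A). The far one is tight (B). Next I'll locate the gauge, collars, tray and dish.

```bash
cat > loc.py <<'E'
from h import *
from scipy.optimize import least_squares
np.set_printoptions(precision=4,suppress=True)
t=cv2.imread("pics/t0.png")
# collars: bright rim + bore, circle at z=.08
for (x,y) in((408,251),(456,162)):
    m=(t[y-20:y+20,x-20:x+20].min(2)>150).astype(np.uint8)
    cs,_=cv2.findContours(m,cv2.RETR_CCOMP,cv2.CHAIN_APPROX_NONE)
    cs=sorted(cs,key=len)[::-1][:2]
    for c in cs:
        c=c[:,0]+[x-20,y-20]; (u,v),r=cv2.minEnclosingCircle(c.astype(np.float32))
        print("collar",u,v,r,onz("top",u,v,.08))
# gauge
def pin(p):
    x,y,psi=p; h=np.array([np.cos(psi),np.sin(psi),0]); ax=-np.sin(.56)*h+np.array([0,0,np.cos(.56)])
    return np.array([x,y,.085]),ax
T=lambda X,Y:(270+(X-400)/5-.4,130+Y/5-.4); S=lambda X,Y:(225+X/5-.4,215+Y/5-.4)
ob=[("top",T(670,241),.06),("top",T(628,197),0),("scene",S(152,55),.06),("scene",S(183,178),0)]
cor=[onz("top",*T(*c),.02)[:2] for c in((658,27),(430,107),(548,412),(783,326))]
d1=cor[1]-cor[2];d2=cor[0]-cor[3];e1=cor[1]-cor[0];e2=cor[2]-cor[3]
yaws=[np.arctan2(d[1],d[0]) for d in(d1,d2)]+[np.arctan2(-e[0],e[1]) for e in(e1,e2)]
print("sizes",[np.linalg.norm(d) for d in(d1,d2,e1,e2)],"yaws",yaws)
yw=np.mean(yaws)
def res(p):
    r0,ax=pin(p); r=[]
    for n,uv,s in ob: r+=list(proj(n,r0+ax*s)[0]-uv)
    return np.array(r+[(p[2]-yw)/.02])
f=least_squares(res,[.59,-.04,yw]);print("gauge",f.x,res(f.x));print(pin(f.x))
shot("top")
for n in("tray","dish"):
    r=spotter.outline_of("top",n)[0]; c=max(cv2.findContours(r["region"].astype(np.uint8),0,1)[0],key=len)
    (u,v),wh,a=cv2.minAreaRect(c); print(n,(u,v),wh,a,onz("top",u,v,.02))
    if n=="tray": print([onz("top",*p,.022)[:2] for p in cv2.boxPoints(((u,v),wh,a))])
E
python3 loc.py
```

```text
collar 408.1451721191406 251.14515686035156 11.891145706176758 [ 0.4166 -0.2221  0.08  ]
collar 408.20001220703125 251.0 7.800111293792725 [ 0.4169 -0.2222  0.08  ]
collar 456.0379638671875 161.0253143310547 11.358576774597168 [ 0.6    -0.3354  0.08  ]
collar 456.0769348144531 161.1923065185547 6.192897319793701 [ 0.5996 -0.3355  0.08  ]
sizes [np.float64(0.14575254187730857), np.float64(0.1455245499178565), np.float64(0.10763392445819965), np.float64(0.10872235266013841)] yaws [np.float64(0.3324793770426779), np.float64(0.3399606069755281), np.float64(0.33026261749910624), np.float64(0.3324192792254599)]
gauge [ 0.5874 -0.0426  0.3316] [-1.0217 -1.0587 -0.6458  0.259  -1.2053  0.2225 -0.9666 -1.3406 -0.1101]
(array([ 0.5874, -0.0426,  0.085 ]), array([-0.5023, -0.1729,  0.8473]))
tray (188.9198455810547, 168.80848693847656) (61.716224670410156, 61.932090759277344) 76.26373291015625 [0.6136 0.2252 0.02  ]
[array([0.6663, 0.3072]), array([0.6975, 0.176 ]), array([0.5606, 0.1438]), array([0.5313, 0.2721])]
dish (150.5, 268.0) (64.0, 65.0) 90.0 [0.4007 0.3019 0.02  ]
```

```bash
cat > plan.py <<'E'
from h import *
import json
from scipy.spatial.transform import Slerp
Z=np.array([0,0,1.])
def rot(yaw,tilt=0):
    # tool y along horizontal direction yaw, z down; then tilt: z leans towards +y
    h=np.array([np.cos(yaw),np.sin(yaw),0]); z=np.sin(tilt)*h-np.cos(tilt)*Z
    y=np.cos(tilt)*h+np.sin(tilt)*Z; x=np.cross(y,z)
    return R.from_matrix(np.c_[x,y,z])
def plan(way,start=None):
    """way: (pos,R,grip,nrows); prints calls of <=10 rows"""
    o=monitor.get_obs(); p,r=(np.array(o["eef_pos"]),rq(o)) if start is None else start
    rows=[]
    for P,Q,g,n in way:
        P=np.array(P,float); sl=Slerp([0,1],R.concatenate([r,Q]))
        for k in range(1,n+1): rows.append((p+(P-p)*k/n,sl(k/n),g))
        p,r=P,Q
    bp,br=(np.array(o["eef_pos"]),rq(o)) if start is None else start
    for i in range(0,len(rows),10):
        out=[]
        for P,Q,g in rows[i:i+10]:
            d=br.inv().apply(P-bp)/.06; w=np.degrees((br.inv()*Q).as_rotvec())/8
            out.append([[round(float(v),2)+0 for v in d],[round(float(v),2)+0 for v in w],g])
        print(json.dumps(out).replace(" ",""))
        bp=bp+br.apply(np.array(out[-1][0])*.06); br=br*R.from_rotvec(np.radians(np.array(out[-1][1])*8))
    return bp,br
A=np.array([.4167,-.222]); B=np.array([.5998,-.3355]); TRAY=np.array([.6136,.2252]); DISH=np.array([.4007,.3019])
ROOT=np.array([.5874,-.0426,.085]); PSI=.3316; AX=np.array([-np.sin(.56)*np.cos(PSI),-np.sin(.56)*np.sin(PSI),np.cos(.56)])
E
python3 -c "
from plan import *
plan([((.33,.15,.25),rot(.45),80,10),((*A,.2),rot(-.5),80,8),((*A,.16),rot(-.5),80,2)])"
```

```text
[[[-0.44,-0.55,-0.07],[0.0,0.0,0.57],80],[[-0.88,-1.09,-0.13],[0.0,0.0,1.14],80],[[-1.32,-1.64,-0.2],[0.0,0.0,1.71],80],[[-1.76,-2.18,-0.26],[0.0,0.0,2.27],80],[[-2.2,-2.73,-0.33],[0.0,0.0,2.84],80],[[-2.64,-3.27,-0.4],[0.0,0.0,3.41],80],[[-3.08,-3.82,-0.46],[0.0,0.0,3.98],80],[[-3.53,-4.36,-0.53],[0.0,0.0,4.55],80],[[-3.97,-4.91,-0.6],[0.0,0.0,5.12],80],[[-4.41,-5.45,-0.66],[0.0,0.0,5.69],80]]
[[[-0.77,-0.18,0.1],[0.0,0.0,0.85],80],[[-1.55,-0.35,0.21],[0.0,0.0,1.7],80],[[-2.33,-0.52,0.31],[0.0,0.0,2.55],80],[[-3.1,-0.7,0.41],[0.0,0.0,3.4],80],[[-3.88,-0.87,0.52],[0.0,0.0,4.25],80],[[-4.66,-1.05,0.62],[0.0,0.0,5.1],80],[[-5.43,-1.22,0.73],[0.0,0.0,5.95],80],[[-6.21,-1.39,0.83],[0.0,0.0,6.8],80],[[-6.21,-1.39,1.16],[0.0,0.0,6.8],80],[[-6.21,-1.39,1.5],[0.0,0.0,6.8],80]]
```

>>> {"op": "move_arm", "data": {
  "motion": [
    [[-0.44,-0.55,-0.2],[0,0,0.57],80],
    [[-0.88,-1.09,-0.4],[0,0,1.14],80],
    [[-1.32,-1.64,-0.5],[0,0,1.71],80],
    [[-1.76,-2.18,-0.6],[0,0,2.27],80],
    [[-2.2,-2.73,-0.66],[0,0,2.84],80],
    [[-2.64,-3.27,-0.66],[0,0,3.41],80],
    [[-3.08,-3.82,-0.66],[0,0,3.98],80],
    [[-3.53,-4.36,-0.66],[0,0,4.55],80],
    [[-3.97,-4.91,-0.66],[0,0,5.12],80],
    [[-4.41,-5.45,-0.66],[0,0,5.69],80]
  ]
}}

```text
time_s: 2.3
eef_pos: [0.3306, 0.1487, 0.2502]
eef_rot: [0.0, 0.533, 0.846, 0.0]
wrist_force: [-0.1, 0.6, 0.9]
opening: 0.801
```

>>> {"op": "move_arm", "data": {
  "motion": [
    [[-0.77,-0.18,0.1],[0,0,0.85],80],
    [[-1.55,-0.35,0.21],[0,0,1.7],80],
    [[-2.33,-0.52,0.31],[0,0,2.55],80],
    [[-3.1,-0.7,0.41],[0,0,3.4],80],
    [[-3.88,-0.87,0.52],[0,0,4.25],80],
    [[-4.66,-1.05,0.62],[0,0,5.1],80],
    [[-5.43,-1.22,0.73],[0,0,5.95],80],
    [[-6.21,-1.39,0.83],[0,0,6.8],80],
    [[-6.21,-1.39,1.16],[0,0,6.8],80],
    [[-6.21,-1.39,1.5],[0,0,6.8],80]
  ]
}}

```text
time_s: 3.55
eef_pos: [0.417, -0.2227, 0.1594]
eef_rot: [0.0, 0.86, 0.51, 0.0]
wrist_force: [-0.3, -0.4, -1.0]
opening: 0.801
```

```bash
python3 -c "
from plan import *
o=monitor.get_obs();print(o['time_s'],o['eef_pos'],o['q'],o['wrist_force'])
shot('scene','s1')
plan([((*A,.034),rot(-.5),80,6),((*A,.034),rot(-.5),40,4)])"
```

```text
3.55 [ 0.4170265  -0.22273471  0.15938513] [-7.42398151e-01  2.98679300e-03  1.90809059e+00  3.65849713e-05
  1.23023573e+00 -2.41080835e-01] [-0.316712   -0.4129553  -0.99370986]
[[[0.0,0.01,0.34],[-0.01,0.0,0.0],80],[[0.0,0.01,0.68],[-0.01,0.0,0.0],80],[[0.0,0.02,1.02],[-0.02,0.0,0.0],80],[[0.0,0.02,1.36],[-0.02,0.0,0.0],80],[[0.0,0.03,1.7],[-0.03,-0.01,-0.01],80],[[-0.01,0.03,2.04],[-0.03,-0.01,-0.01],80],[[-0.01,0.03,2.04],[-0.03,-0.01,-0.01],40],[[-0.01,0.03,2.04],[-0.03,-0.01,-0.01],40],[[-0.01,0.03,2.04],[-0.03,-0.01,-0.01],40],[[-0.01,0.03,2.04],[-0.03,-0.01,-0.01],40]]
```

>>> {"op": "move_arm", "data": {
  "motion": [
    [[0,0,0.34],[0,0,0],80],
    [[0,0,0.68],[0,0,0],80],
    [[0,0,1.02],[0,0,0],80],
    [[0,0,1.36],[0,0,0],80],
    [[0,0.02,1.7],[0,0,0],80],
    [[0,0.02,2.04],[0,0,0],80],
    [[0,0.02,2.06],[0,0,0],80],
    [[0,0.02,2.06],[0,0,0],40],
    [[0,0.02,2.06],[0,0,0],40],
    [[0,0.02,2.06],[0,0,0],40]
  ]
}}

```text
time_s: 4.85
eef_pos: [0.4186, -0.2229, 0.0376]
eef_rot: [0.001, 0.86, 0.51, 0.0]
wrist_force: [-1.6, 1.0, 7.6]
opening: 0.532
```

>>> {"op": "move_arm", "data": {
  "motion": [
    [[0,0,0],[0,0,0],40],
    [[0,0,0],[0,0,0],40],
    [[0,0,0],[0,0,0],40],
    [[0,0,0],[0,0,0],40]
  ]
}}

```text
time_s: 5.35
eef_pos: [0.4186, -0.2229, 0.0376]
eef_rot: [0.001, 0.86, 0.51, 0.0]
wrist_force: [-2.2, 1.6, 7.6]
opening: 0.536
```

```bash
python3 -c "
from plan import *
o=monitor.get_obs();print(o['time_s'],o['eef_pos'],o['wrist_force'],o['opening'])
P=ROOT+AX*(.034+.1);print(P)
plan([((*A,.2),rot(-.5),40,5),((.5,-.14,.24),rot(-.1,.25),40,5),(P,rot(PSI,.56),40,9),(P,rot(PSI,.56),40,1)])"
```

```text
5.35 [ 0.41861261 -0.22292991  0.03755361] [-2.17408917  1.61267247  7.58450585] 0.5355262333128807
[ 0.52009869 -0.06577275  0.19853218]
[[[0.0,-0.01,-0.54],[0.0,0.0,0.0],40],[[0.0,-0.01,-1.08],[0.0,0.0,0.0],40],[[0.0,-0.02,-1.62],[0.01,0.0,0.0],40],[[0.0,-0.03,-2.17],[0.01,0.0,0.0],40],[[0.0,-0.03,-2.71],[0.01,0.0,0.0],40],[[0.37,0.08,-2.84],[-0.34,0.08,-0.57],40],[[0.74,0.19,-2.97],[-0.7,0.15,-1.14],40],[[1.12,0.31,-3.11],[-1.05,0.22,-1.71],40],[[1.49,0.42,-3.24],[-1.4,0.29,-2.28],40],[[1.86,0.53,-3.37],[-1.76,0.36,-2.85],40]]
[[[0.14,0.01,0.08],[-0.24,0.14,-0.31],40],[[0.28,0.01,0.16],[-0.48,0.28,-0.63],40],[[0.42,0.02,0.24],[-0.73,0.41,-0.95],40],[[0.56,0.02,0.32],[-0.97,0.55,-1.26],40],[[0.7,0.02,0.4],[-1.21,0.68,-1.58],40],[[0.84,0.03,0.48],[-1.45,0.82,-1.9],40],[[0.98,0.03,0.56],[-1.7,0.95,-2.21],40],[[1.12,0.03,0.64],[-1.94,1.09,-2.53],40],[[1.27,0.04,0.72],[-2.18,1.23,-2.85],40],[[1.27,0.04,0.72],[-2.18,1.23,-2.85],40]]
```

>>> {"op": "move_arm", "data": {
  "motion": [
    [[0,0,-0.3],[0,0,0],40],
    [[0,0,-0.8],[0,0,0],40],
    [[0,0,-1.4],[0,0,0],40],
    [[0,0,-2.1],[0,0,0],40],
    [[0,0,-2.7],[0,0,0],40],
    [[0.37,0.08,-2.84],[-0.34,0.08,-0.57],40],
    [[0.74,0.19,-2.97],[-0.7,0.15,-1.14],40],
    [[1.12,0.31,-3.11],[-1.05,0.22,-1.71],40],
    [[1.49,0.42,-3.24],[-1.4,0.29,-2.28],40],
    [[1.86,0.53,-3.37],[-1.76,0.36,-2.85],40]
  ]
}}

```text
time_s: 6.6
eef_pos: [0.4999, -0.1391, 0.2392]
eef_rot: [0.093, 0.735, 0.667, 0.084]
wrist_force: [0.3, 0.2, -0.9]
opening: 0.532
```

>>> {"op": "move_arm", "data": {
  "motion": [
    [[0.14,0.01,0.08],[-0.24,0.14,-0.31],40],
    [[0.28,0.01,0.16],[-0.48,0.28,-0.63],40],
    [[0.42,0.02,0.24],[-0.73,0.41,-0.95],40],
    [[0.56,0.02,0.32],[-0.97,0.55,-1.26],40],
    [[0.7,0.02,0.4],[-1.21,0.68,-1.58],40],
    [[0.84,0.03,0.48],[-1.45,0.82,-1.9],40],
    [[0.98,0.03,0.56],[-1.7,0.95,-2.21],40],
    [[1.12,0.03,0.64],[-1.94,1.09,-2.53],40],
    [[1.27,0.04,0.72],[-2.18,1.23,-2.85],40],
    [[1.27,0.04,0.72],[-2.18,1.23,-2.85],40]
  ]
}}

```text
time_s: 7.85
eef_pos: [0.5193, -0.065, 0.1967]
eef_rot: [0.159, 0.559, 0.782, 0.225]
wrist_force: [-0.2, 0.6, -0.3]
opening: 0.536
```

```bash
python3 -c "
from plan import *
o=monitor.get_obs();print(o['time_s'],o['eef_pos'],o['wrist_force'],o['opening'],o['q'])
r=rq(o);P=np.array(o['eef_pos']);z=r.as_matrix()[:,2];print('ang',np.degrees(np.arccos(-z@AX)),'err',P-ROOT-AX*(.134))
s=shot('scene');t=shot('top')
# predicted collar ends/axis drawn faint, for comparison
E0=P+z*.0376;E1=E0-z*.08
def circ(c):
    x=r.as_matrix()[:,0];y=r.as_matrix()[:,1]
    return np.array([c+.024*(np.cos(a)*x+np.sin(a)*y) for a in np.linspace(0,6.28,24)])
k=7
def draw(im,n,x,y,w,h):
    c=cv2.resize(im[y:y+h,x:x+w],None,fx=k,fy=k,interpolation=cv2.INTER_CUBIC)
    q=lambda p:np.round(((proj(n,p)-[x,y])+.5)*k).astype(int)
    for e in(E0,E1):
        for p in q(circ(e)): cv2.circle(c,tuple(map(int,p)),1,(0,0,255),-1)
    for m in(0,.034,.06): cv2.circle(c,tuple(map(int,q(ROOT+AX*m)[0])),2,(0,255,0),-1)
    return c
cs=proj('scene',E0)[0].astype(int);ct=proj('top',E0)[0].astype(int)
a=draw(s,'scene',cs[0]-28,cs[1]-35,56,80);b=draw(t,'top',ct[0]-28,ct[1]-35,56,80)
cv2.imwrite('pics/c1.png',np.hstack([a,b]))
"
```

```text
7.85 [ 0.51926727 -0.06495455  0.19666399] [-0.2413252   0.62018629 -0.31862272] 0.5355250332983459 [-0.66496167 -0.23928365  2.15423558  0.56548996  0.98227467 -1.2571772 ]
ang 0.17986666090102224 err [-0.00083142  0.0008182  -0.0018682 ]
```

View pics/c1.png

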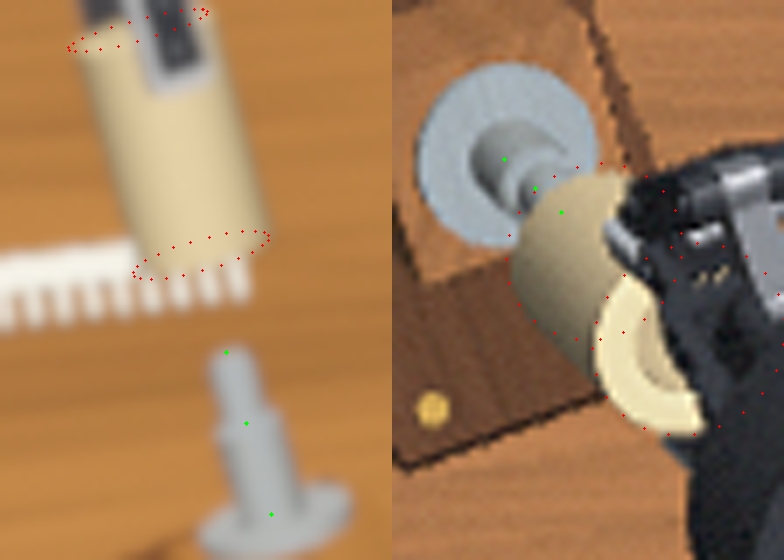

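The collar sits over the pin in both views and the overlays agree to about 1 px (1–2 mm). The arm seems compliant enough to go down by feel.

```bash
cat > go.py <<'E'
import sys
from plan import *
# go.py dist n [offx offy]  : TCP at dist along the pin, pin-frame offset in mm
d,n=float(sys.argv[1]),int(sys.argv[2]); ox,oy=[float(v)/1000 for v in (sys.argv[3:5] or (0,0))]
YP=np.array([-np.sin(PSI),np.cos(PSI),0]); XP=np.cross(YP,AX)
o=monitor.get_obs();e=np.array(o['eef_pos'])-ROOT
print('pin xyz mm',1e3*np.array([e@XP,e@YP,e@AX]),'F pin',[round(float(np.array(o['wrist_force'])@v),1) for v in(XP,YP,AX)],'tool x,y in pin',rq(o).inv().apply(XP),rq(o).inv().apply(YP))
plan([(ROOT+AX*d+XP*ox+YP*oy,rot(PSI,.56),40,n)])
E
python3 go.py .084 8
```

```text
pin xyz mm [ -0.48074743   0.23547981 133.27322409] F pin [-0.8, -0.6, -0.1] tool x,y in pin [ 0.00139057  0.99999792 -0.0014912 ] [ 9.99998768e-01 -1.38948654e-03  7.30185261e-04]
[[[0.0,0.0,0.1],[0.0,0.0,0.0],40],[[0.0,0.0,0.21],[0.0,0.0,0.0],40],[[0.0,0.0,0.31],[0.0,0.0,0.0],40],[[0.0,0.0,0.41],[-0.01,0.0,0.0],40],[[0.0,0.01,0.51],[-0.01,0.0,-0.01],40],[[0.0,0.01,0.62],[-0.01,0.0,-0.01],40],[[0.0,0.01,0.72],[-0.01,0.0,-0.01],40],[[0.0,0.01,0.82],[-0.01,-0.01,-0.01],40]]
```

>>> {"op": "move_arm", "data": {
  "motion": [
    [[0,0,0.1],[0,0,0],40],
    [[0,0,0.21],[0,0,0],40],
    [[0,0,0.31],[0,0,0],40],
    [[0,0,0.41],[0,0,0],40],
    [[0,0.01,0.51],[0,0,0],40],
    [[0,0.01,0.62],[0,0,0],40],
    [[0,0.01,0.72],[0,0,0],40],
    [[0,0.01,0.82],[0,0,0],40],
    [[0,0.01,0.82],[0,0,0],40]
  ]
}}

```text
time_s: 9.07
eef_pos: [0.5449, -0.0562, 0.1553]
eef_rot: [0.159, 0.558, 0.783, 0.225]
wrist_force: [0.1, 0.4, -1.3]
opening: 0.531
```

```bash
python3 go.py .068 6
```

```text
pin xyz mm [-0.4429757   1.00314003 83.19475286] F pin [-0.5, 0.4, -1.2] tool x,y in pin [ 9.77757833e-04  9.99997981e-01 -1.75532945e-03] [ 9.99996110e-01 -9.73167389e-04  2.61409871e-03]
[[[0.0,0.0,0.04],[0.0,0.0,0.0],40],[[-0.01,0.0,0.08],[0.0,-0.01,0.0],40],[[-0.01,0.0,0.13],[-0.01,-0.01,0.0],40],[[-0.01,0.01,0.17],[-0.01,-0.01,0.0],40],[[-0.01,0.01,0.21],[-0.01,-0.02,-0.01],40],[[-0.02,0.01,0.25],[-0.01,-0.02,-0.01],40]]
```

>>> {"op": "move_arm", "data": {
  "motion": [
    [[0,0,0.04],[0,0,0],40],
    [[-0.01,0,0.08],[0,0,0],40],
    [[-0.01,0,0.13],[0,0,0],40],
    [[-0.01,0,0.17],[0,0,0],40],
    [[-0.01,0,0.21],[0,0,0],40],
    [[-0.01,0,0.25],[0,0,0],40],
    [[-0.01,0,0.25],[0,0,0],40]
  ]
}}

```text
time_s: 9.95
eef_pos: [0.5535, -0.0549, 0.1436]
eef_rot: [0.16, 0.558, 0.782, 0.225]
wrist_force: [4.2, -0.1, -1.2]
opening: 0.528
```

```bash
python3 go.py .055 5
```

```text
pin xyz mm [ 0.5560595  -0.56078011 68.78016978] F pin [2.7, -1.5, -3.1] tool x,y in pin [ 9.23071093e-04  9.99999574e-01 -2.53299911e-05] [ 9.99999457e-01 -9.23058723e-04  4.84109153e-04]
[[[0.0,0.0,0.05],[0.0,0.0,0.0],40],[[0.0,0.0,0.09],[0.0,0.0,0.0],40],[[0.01,-0.01,0.14],[0.0,0.0,0.0],40],[[0.01,-0.01,0.18],[0.0,0.0,-0.01],40],[[0.01,-0.01,0.23],[0.0,0.0,-0.01],40]]
```

>>> {"op": "move_arm", "data": {
  "motion": [
    [[-0.01,0.01,0.05],[0,0,0],40],
    [[-0.01,0.01,0.1],[0,0,0],40],
    [[-0.01,0.01,0.15],[0,0,0],40],
    [[-0.01,0.01,0.2],[0,0,0],40],
    [[-0.01,0.01,0.24],[0,0,0],40],
    [[-0.01,0.01,0.24],[0,0,0],40]
  ]
}}

```text
time_s: 10.7
eef_pos: [0.5609, -0.0524, 0.1312]
eef_rot: [0.16, 0.558, 0.782, 0.225]
wrist_force: [5.5, -0.5, -2.7]
opening: 0.533
```

```bash
python3 go.py .040 5
```

```text
pin xyz mm [ 0.63599763 -0.61967405 54.12473636] F pin [2.8, -2.3, -5.0] tool x,y in pin [ 1.00699496e-03  9.99999150e-01 -8.28452793e-04] [ 0.9999984  -0.00100577  0.00148144]
[[[0.0,0.0,0.05],[0.0,0.0,0.0],40],[[0.0,0.0,0.09],[0.0,0.0,0.0],40],[[0.01,-0.01,0.14],[0.0,-0.01,0.0],40],[[0.01,-0.01,0.19],[0.0,-0.01,-0.01],40],[[0.01,-0.01,0.24],[-0.01,-0.01,-0.01],40]]
```

>>> {"op": "move_arm", "data": {
  "motion": [
    [[-0.01,0.01,0.05],[0,0,0],40],
    [[-0.01,0.01,0.09],[0,0,0],40],
    [[-0.01,0.01,0.14],[0,0,0],40],
    [[-0.01,0.01,0.19],[0,0,0],40],
    [[-0.01,0.01,0.22],[0,0,0],40],
    [[-0.01,0.01,0.25],[0,0,0],40],
    [[-0.01,0.01,0.25],[0,0,0],40]
  ]
}}

```text
time_s: 11.58
eef_pos: [0.5687, -0.0499, 0.1185]
eef_rot: [0.159, 0.558, 0.782, 0.225]
wrist_force: [1.3, -0.7, -1.4]
opening: 0.533
```

```bash
python3 go.py .036 5
```

```text
pin xyz mm [ 0.82100312 -0.82312674 39.06650265] F pin [0.1, -1.1, -1.8] tool x,y in pin [ 9.12819990e-04  9.99998484e-01 -1.48269582e-03] [ 9.99997053e-01 -9.09481450e-04  2.25078514e-03]
[[[0.0,0.0,0.01],[0.0,0.0,0.0],40],[[0.01,-0.01,0.02],[0.0,-0.01,0.0],40],[[0.01,-0.01,0.03],[-0.01,-0.01,0.0],40],[[0.01,-0.01,0.04],[-0.01,-0.01,-0.01],40],[[0.01,-0.01,0.05],[-0.01,-0.02,-0.01],40]]
```

>>> {"op": "move_arm", "data": {
  "motion": [
    [[0,0,0.02],[0,0,0],40],
    [[0,0,0.04],[0,0,0],40],
    [[0,0,0.06],[0,0,0],40],
    [[0,0,0.06],[0,0,0],40],
    [[0,0,0.06],[0,0,0],40]
  ]
}}

```text
time_s: 12.2
eef_pos: [0.57, -0.05, 0.1169]
eef_rot: [0.159, 0.558, 0.783, 0.225]
wrist_force: [-25.1, -3.9, 23.0]
opening: 0.534
```

```bash
python3 go.py .032 3; python3 -c "
from h import *
s=shot('scene');t=shot('top');k=6
z=lambda im,x,y:cv2.resize(im[y:y+80,x:x+65],None,fx=k,fy=k,interpolation=cv2.INTER_CUBIC)
cv2.imwrite('pics/c2.png',np.hstack([z(s,225,205),z(t,285,140)]))"
```

```text
pin xyz mm [ 0.95220639 -1.34647658 37.01773824] F pin [-9.0, 4.5, 32.8] tool x,y in pin [-0.00116053  0.99999765 -0.00182961] [0.99999795 0.00116355 0.00165429]
[[[0.01,-0.01,0.03],[0.0,0.0,0.0],40],[[0.01,-0.01,0.06],[-0.01,-0.01,0.01],40],[[0.02,-0.02,0.08],[-0.01,-0.01,0.01],40]]
```

View pics/c2.png

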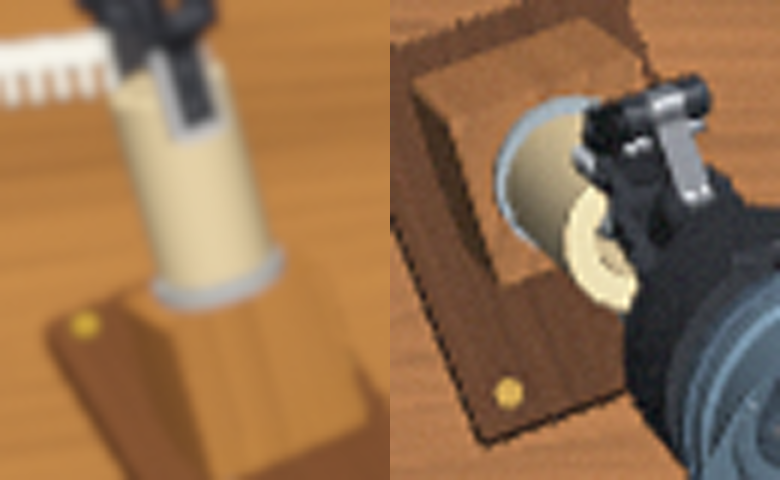

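The collar is on the flange: the ring shows evenly around it at (215,280) on the left and (505,170) on the right, and the axial force is 33 N. It fits, so it goes in the tray.

```bash
python3 -c "
from plan import *
P=ROOT+AX*.145
plan([(P,rot(PSI,.56),40,10),((.54,.06,.22),rot(PSI,.3),40,5),((*TRAY,.14),rot(PSI),40,5),((*TRAY,.052),rot(PSI),40,6),((*TRAY,.052),rot(PSI),40,1)])"
```

```text
[[[0.0,0.0,-0.18],[0.0,0.0,0.0],40],[[0.01,0.0,-0.36],[0.0,0.0,0.0],40],[[0.01,-0.01,-0.54],[0.0,0.0,0.0],40],[[0.01,-0.01,-0.72],[-0.01,0.0,0.0],40],[[0.01,-0.01,-0.9],[-0.01,-0.01,0.0],40],[[0.02,-0.01,-1.08],[-0.01,-0.01,0.0],40],[[0.02,-0.01,-1.26],[-0.01,-0.01,0.01],40],[[0.02,-0.02,-1.44],[-0.01,-0.01,0.01],40],[[0.02,-0.02,-1.62],[-0.01,-0.01,0.01],40],[[0.03,-0.02,-1.8],[-0.01,-0.01,0.01],40]]
[[[0.37,0.21,0.08],[0.37,0.0,0.0],40],[[0.75,0.41,0.16],[0.74,0.0,0.0],40],[[1.12,0.62,0.25],[1.11,0.0,0.0],40],[[1.5,0.83,0.33],[1.49,0.0,0.0],40],[[1.87,1.03,0.41],[1.86,0.0,0.0],40],[[2.31,1.24,0.85],[2.29,0.0,0.0],40],[[2.75,1.45,1.3],[2.72,0.0,0.0],40],[[3.19,1.65,1.74],[3.15,0.0,0.0],40],[[3.63,1.86,2.19],[3.58,0.0,0.0],40],[[4.07,2.07,2.63],[4.01,0.0,0.0],40]]
[[[0.0,0.0,0.25],[0.0,0.0,0.0],40],[[0.0,0.0,0.49],[0.0,0.0,0.0],40],[[0.0,0.0,0.74],[0.0,0.0,0.0],40],[[0.0,0.0,0.98],[0.0,0.0,0.0],40],[[0.0,0.0,1.22],[0.0,0.0,0.0],40],[[0.0,0.0,1.47],[0.0,0.0,0.0],40],[[0.0,0.0,1.47],[0.0,0.0,0.0],40]]
```

>>> {"op": "move_arm", "data": {
  "motion": [
    [[0,0,-0.1],[0,0,0],40],
    [[0,0,-0.25],[0,0,0],40],
    [[0,0,-0.45],[0,0,0],40],
    [[0,0,-0.65],[0,0,0],40],
    [[0,0,-0.85],[0,0,0],40],
    [[0,0,-1.05],[0,0,0],40],
    [[0.01,0,-1.25],[0,0,0],40],
    [[0.01,0,-1.45],[0,0,0],40],
    [[0.01,0,-1.65],[0,0,0],40],
    [[0.01,0,-1.8],[0,0,0],40]
  ]
}}

```text
time_s: 13.55
eef_pos: [0.5161, -0.068, 0.2082]
eef_rot: [0.16, 0.558, 0.782, 0.225]
wrist_force: [-0.3, 0.9, -1.3]
opening: 0.531
```

>>> {"op": "move_arm", "data": {
  "motion": [
    [[0.37,0.21,0.08],[0.37,0,0],40],
    [[0.75,0.41,0.16],[0.74,0,0],40],
    [[1.12,0.62,0.25],[1.11,0,0],40],
    [[1.5,0.83,0.33],[1.49,0,0],40],
    [[1.87,1.03,0.41],[1.86,0,0],40],
    [[2.31,1.24,0.85],[2.29,0,0],40],
    [[2.75,1.45,1.3],[2.72,0,0],40],
    [[3.19,1.65,1.74],[3.15,0,0],40],
    [[3.63,1.86,2.19],[3.58,0,0],40],
    [[4.07,2.07,2.63],[4.01,0,0],40]
  ]
}}

```text
time_s: 14.8
eef_pos: [0.6159, 0.2259, 0.1394]
eef_rot: [-0.002, 0.581, 0.814, -0.001]
wrist_force: [0.3, -0.1, -0.3]
opening: 0.529
```

>>> {"op": "move_arm", "data": {
  "motion": [
    [[0,0,0.25],[0,0,0],40],
    [[0,0,0.49],[0,0,0],40],
    [[0,0,0.74],[0,0,0],40],
    [[0,0,0.98],[0,0,0],40],
    [[0,0,1.22],[0,0,0],40],
    [[0,0,1.47],[0,0,0],40],
    [[0,0,1.47],[0,0,0],40]
  ]
}}

```text
time_s: 15.68
eef_pos: [0.614, 0.2247, 0.0498]
eef_rot: [-0.002, 0.581, 0.814, -0.001]
wrist_force: [0.5, -0.7, -1.9]
opening: 0.534
```

```bash
python3 -c "
from plan import *
o=monitor.get_obs();print(o['time_s'],o['eef_pos'],o['wrist_force'],o['opening'],rq(o).as_matrix()[:,2])
plan([((*TRAY,.044),rot(PSI),40,4)])"
```

```text
15.675 [0.61400043 0.22466793 0.04983431] [ 0.54430413 -0.722162   -1.91559315] 0.5340714272191225 [-4.65430749e-03  9.61352565e-04 -9.99988707e-01]
[[[0.0,0.0,0.02],[-0.01,0.0,0.0],40],[[0.01,0.0,0.05],[-0.01,-0.01,0.0],40],[[0.01,0.0,0.07],[-0.02,-0.01,0.0],40],[[0.01,0.0,0.1],[-0.03,-0.02,0.0],40]]
```

>>> {"op": "move_arm", "data": {
  "motion": [
    [[0,0,0.03],[-0.03,0,0],40],
    [[0,0,0.06],[-0.03,0,0],40],
    [[0,0,0.09],[-0.03,0,0],40],
    [[0,0,0.11],[-0.03,0,0],40],
    [[0,0,0.11],[-0.03,0,0],40],
    [[0,0,0.11],[-0.03,0,0],75],
    [[0,0,0.11],[-0.03,0,0],75],
    [[0,0,0.11],[-0.03,0,0],75]
  ]
}}

```text
time_s: 16.68
eef_pos: [0.6155, 0.225, 0.0454]
eef_rot: [0.0, 0.581, 0.814, 0.002]
wrist_force: [0.2, 0.4, -0.2]
opening: 0.753
```

```bash
python3 -c "
from plan import *
o=monitor.get_obs();print(o['time_s'],o['eef_pos'],o['wrist_force'],o['opening'])
plan([((*TRAY,.16),rot(PSI),75,6),((.60,.1,.24),rot(0),75,4),((.57,-.2,.24),rot(-.35),80,9),((*B,.15),rot(-.5),80,6),((*B,.0365),rot(-.5),80,5)])"
```

```text
16.675 [0.61550891 0.22501386 0.04535495] [ 0.15225383  0.39535342 -0.1830581 ] 0.7526166704419289
[[[0.0,0.0,-0.32],[0.0,0.0,0.0],75],[[0.01,-0.01,-0.64],[0.01,0.0,0.0],75],[[0.01,-0.01,-0.96],[0.01,-0.01,0.0],75],[[0.01,-0.01,-1.27],[0.02,-0.01,0.0],75],[[0.01,-0.02,-1.59],[0.02,-0.01,0.0],75],[[0.02,-0.02,-1.91],[0.03,-0.01,0.0],75],[[-0.46,-0.24,-2.25],[0.03,-0.01,0.6],75],[[-0.93,-0.47,-2.58],[0.02,-0.02,1.19],75],[[-1.41,-0.69,-2.92],[0.02,-0.02,1.78],75],[[-1.88,-0.91,-3.25],[0.02,-0.02,2.38],75]]
[[[-0.56,-0.06,0.0],[0.0,0.0,0.27],80],[[-1.11,-0.11,0.0],[0.0,0.0,0.55],80],[[-1.67,-0.17,0.0],[0.0,0.0,0.83],80],[[-2.22,-0.22,0.0],[0.0,0.0,1.11],80],[[-2.78,-0.28,0.0],[0.0,0.0,1.39],80],[[-3.33,-0.33,0.0],[0.0,0.0,1.67],80],[[-3.89,-0.39,0.0],[0.0,0.0,1.95],80],[[-4.44,-0.44,0.0],[0.0,0.0,2.22],80],[[-5.0,-0.5,0.0],[0.0,0.0,2.5],80],[[-5.38,-0.42,0.25],[0.0,0.0,2.68],80]]
[[[-0.32,0.22,0.25],[0.0,0.0,0.18],80],[[-0.64,0.43,0.5],[0.0,0.0,0.36],80],[[-0.96,0.65,0.75],[0.0,0.0,0.54],80],[[-1.28,0.86,1.0],[0.0,0.0,0.72],80],[[-1.6,1.08,1.25],[0.0,0.0,0.9],80],[[-1.6,1.08,1.63],[0.0,0.0,0.9],80],[[-1.6,1.08,2.01],[0.0,0.0,0.9],80],[[-1.6,1.08,2.39],[0.0,0.0,0.9],80],[[-1.6,1.07,2.76],[0.0,0.0,0.9],80],[[-1.6,1.07,3.14],[0.0,0.0,0.9],80]]
```

>>> {"op": "move_arm", "data": {
  "motion": [
    [[0,0,-0.3],[0,0,0],75],
    [[0,0,-0.64],[0,0,0],75],
    [[0,0,-0.96],[0,0,0],75],
    [[0,0,-1.27],[0,0,0],75],
    [[0,0,-1.59],[0,0,0],75],
    [[0,0,-1.91],[0,0,0],75],
    [[-0.46,-0.24,-2.25],[0,0,0.6],75],
    [[-0.93,-0.47,-2.58],[0,0,1.19],75],
    [[-1.41,-0.69,-2.92],[0,0,1.78],75],
    [[-1.88,-0.91,-3.25],[0,0,2.38],75]
  ]
}}

```text
time_s: 17.92
eef_pos: [0.5997, 0.099, 0.2411]
eef_rot: [-0.0, 0.708, 0.706, 0.002]
wrist_force: [-0.6, -0.5, -0.1]
opening: 0.75
```

>>> {"op": "move_arm", "data": {
  "motion": [
    [[-0.56,-0.06,0],[0,0,0.27],80],
    [[-1.11,-0.11,0],[0,0,0.55],80],
    [[-1.67,-0.17,0],[0,0,0.83],80],
    [[-2.22,-0.22,0],[0,0,1.11],80],
    [[-2.78,-0.28,0],[0,0,1.39],80],
    [[-3.33,-0.33,0],[0,0,1.67],80],
    [[-3.89,-0.39,0],[0,0,1.95],80],
    [[-4.44,-0.44,0],[0,0,2.22],80],
    [[-5,-0.5,0],[0,0,2.5],80],
    [[-5.38,-0.42,0.25],[0,0,2.68],80]
  ]
}}

```text
time_s: 19.18
eef_pos: [0.575, -0.2248, 0.2257]
eef_rot: [0.001, 0.827, 0.562, 0.002]
wrist_force: [0.7, 0.2, 0.3]
opening: 0.799
```

>>> {"op": "move_arm", "data": {
  "motion": [
    [[-0.32,0.22,0.25],[0,0,0.18],80],
    [[-0.64,0.43,0.5],[0,0,0.36],80],
    [[-0.96,0.65,0.75],[0,0,0.54],80],
    [[-1.28,0.86,1],[0,0,0.72],80],
    [[-1.6,1.08,1.25],[0,0,0.9],80],
    [[-1.6,1.08,1.25],[0,0,0.9],80]
  ]
}}

```text
time_s: 19.92
eef_pos: [0.5991, -0.3365, 0.1471]
eef_rot: [-0.002, 0.861, 0.509, 0.001]
wrist_force: [-0.5, -0.2, -0.5]
opening: 0.799
```

```bash
python3 -c "
from plan import *
o=monitor.get_obs();print(o['time_s'],o['eef_pos'],o['wrist_force'],o['opening'])
t=shot('top','t2');x,y=188,155
for r in spotter.search_frame('top','collar_a'):
    u,v=r['centre'][0]*560,r['centre'][1]*420;print(r['score'],u,v,onz('top',u,v,.08))
plan([((*B,.0375),rot(-.5),80,6),((*B,.0375),rot(-.5),40,4)])"
```

```text
19.925 [ 0.59907621 -0.33645017  0.14710827] [-0.50387956 -0.15017923 -0.51447874] 0.7988379019979556
0.82 186.20000000000002 165.312 [0.6030159  0.21877246 0.08      ]
0.7 449.512 166.194 [ 0.58923244 -0.32088098  0.08      ]
[[[0.0,0.0,0.31],[0.0,0.0,0.0],80],[[0.0,0.0,0.62],[0.0,-0.01,0.0],80],[[-0.01,0.0,0.93],[0.0,-0.01,0.0],80],[[-0.01,0.0,1.24],[0.0,-0.02,0.0],80],[[-0.01,0.0,1.55],[0.0,-0.02,0.0],80],[[-0.01,0.0,1.86],[0.0,-0.03,0.0],80],[[-0.01,0.0,1.86],[0.0,-0.03,0.0],40],[[-0.01,0.0,1.86],[0.0,-0.03,0.0],40],[[-0.01,0.0,1.86],[0.0,-0.03,0.0],40],[[-0.01,0.0,1.86],[0.0,-0.03,0.0],40]]
```

View pics/t2.png

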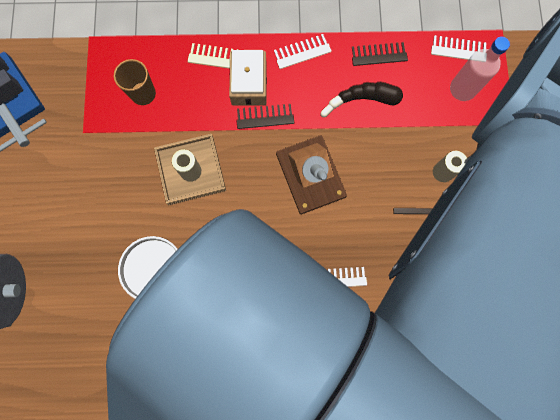

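Collar A stands upright in the tray, top at (183,161), and B still stands at (456,161). Next I'll grasp B.

>>> {"op": "move_arm", "data": {
  "motion": [
    [[0,0,0.31],[0,0,0],80],
    [[0,0,0.62],[0,0,0],80],
    [[0,0,0.93],[0,0,0],80],
    [[-0.01,0,1.24],[0,0,0],80],
    [[-0.01,0,1.55],[0,0,0],80],
    [[-0.01,0,1.84],[0,0,0],80],
    [[-0.01,0,1.84],[0,0,0],40],
    [[-0.01,0,1.84],[0,0,0],40],
    [[-0.01,0,1.84],[0,0,0],40],
    [[-0.01,0,1.84],[0,0,0],40]
  ]
}}

```text
time_s: 21.28
eef_pos: [0.6003, -0.336, 0.0387]
eef_rot: [-0.0, 0.86, 0.51, 0.002]
wrist_force: [-0.0, -0.6, -1.4]
opening: 0.539
```

>>> {"op": "move_arm", "data": {
  "motion": [
    [[0,0,0],[0,0,0],40],
    [[0,0,0],[0,0,0],40],
    [[0,0,0],[0,0,0],40]
  ]
}}

```text
time_s: 21.65
eef_pos: [0.6, -0.3358, 0.0381]
eef_rot: [-0.001, 0.86, 0.51, 0.002]
wrist_force: [-0.2, -0.9, -1.0]
opening: 0.537
```

```bash
python3 -c "
from plan import *
o=monitor.get_obs();print(o['time_s'],o['eef_pos'],o['wrist_force'],o['opening'])
YP=np.array([-np.sin(PSI),np.cos(PSI),0]); XP=np.cross(YP,AX)
P=ROOT+AX*(.134)+XP*.0006-YP*.0006
plan([((*B,.2),rot(-.5),40,6),((.55,-.18,.24),rot(-.1,.25),40,4),(P,rot(PSI,.56),40,9),(P,rot(PSI,.56),40,1)])"
```

```text
21.65 [ 0.59999456 -0.33580967  0.03810256] [-0.22577859 -0.92434147 -1.04125887] 0.5365497553647303
[[[0.0,0.0,-0.45],[0.0,0.0,0.0],40],[[0.0,0.0,-0.9],[0.0,-0.01,0.0],40],[[0.01,0.0,-1.35],[0.0,-0.01,0.0],40],[[0.01,0.0,-1.8],[0.0,-0.02,0.0],40],[[0.01,0.0,-2.25],[0.0,-0.02,0.0],40],[[0.01,0.0,-2.7],[0.01,-0.03,0.0],40],[[0.48,-0.5,-2.86],[-0.43,0.06,-0.72],40],[[0.95,-0.99,-3.03],[-0.87,0.15,-1.43],40],[[1.42,-1.48,-3.19],[-1.32,0.24,-2.14],40],[[1.89,-1.97,-3.36],[-1.76,0.33,-2.86],40]]
[[[0.21,-0.09,0.05],[-0.24,0.14,-0.31],40],[[0.41,-0.19,0.11],[-0.48,0.28,-0.63],40],[[0.62,-0.28,0.16],[-0.73,0.41,-0.95],40],[[0.82,-0.37,0.22],[-0.97,0.55,-1.26],40],[[1.02,-0.46,0.28],[-1.21,0.68,-1.58],40],[[1.23,-0.55,0.33],[-1.45,0.82,-1.9],40],[[1.43,-0.64,0.39],[-1.7,0.95,-2.21],40],[[1.64,-0.73,0.44],[-1.94,1.09,-2.53],40],[[1.84,-0.83,0.5],[-2.18,1.23,-2.85],40],[[1.84,-0.83,0.5],[-2.18,1.23,-2.85],40]]
```

>>> {"op": "move_arm", "data": {
  "motion": [
    [[0,0,-0.3],[0,0,0],40],
    [[0,0,-0.8],[0,0,0],40],
    [[0,0,-1.3],[0,0,0],40],
    [[0,0,-1.8],[0,0,0],40],
    [[0,0,-2.25],[0,0,0],40],
    [[0.01,0,-2.7],[0,-0.03,0],40],
    [[0.48,-0.5,-2.86],[-0.43,0.06,-0.72],40],
    [[0.95,-0.99,-3.03],[-0.87,0.15,-1.43],40],
    [[1.42,-1.48,-3.19],[-1.32,0.24,-2.14],40],
    [[1.89,-1.97,-3.36],[-1.76,0.33,-2.86],40]
  ]
}}

```text
time_s: 22.9
eef_pos: [0.5499, -0.1789, 0.2419]
eef_rot: [0.094, 0.734, 0.667, 0.084]
wrist_force: [0.6, 0.0, -1.0]
opening: 0.533
```

>>> {"op": "move_arm", "data": {
  "motion": [
    [[0.21,-0.09,0.05],[-0.24,0.14,-0.31],40],
    [[0.41,-0.19,0.11],[-0.48,0.28,-0.63],40],
    [[0.62,-0.28,0.16],[-0.73,0.41,-0.95],40],
    [[0.82,-0.37,0.22],[-0.97,0.55,-1.26],40],
    [[1.02,-0.46,0.28],[-1.21,0.68,-1.58],40],
    [[1.23,-0.55,0.33],[-1.45,0.82,-1.9],40],
    [[1.43,-0.64,0.39],[-1.7,0.95,-2.21],40],
    [[1.64,-0.73,0.44],[-1.94,1.09,-2.53],40],
    [[1.84,-0.83,0.5],[-2.18,1.23,-2.85],40],
    [[1.84,-0.83,0.5],[-2.18,1.23,-2.85],40]
  ]
}}

```text
time_s: 24.15
eef_pos: [0.5199, -0.066, 0.1989]
eef_rot: [0.16, 0.558, 0.783, 0.225]
wrist_force: [0.6, -0.6, -0.6]
opening: 0.537
```

```bash
python3 go.py .090 7 .6 -.6; python3 -c "
from h import *
o=monitor.get_obs();print(o['opening'])
s=shot('scene');t=shot('top');k=6
z=lambda im,x,y:cv2.resize(im[y:y+80,x:x+65],None,fx=k,fy=k,interpolation=cv2.INTER_CUBIC)
cv2.imwrite('pics/c3.png',np.hstack([z(s,225,175),z(t,290,150)]))"
```

```text
pin xyz mm [-2.58966459e-02 -1.53514574e-01  1.34393331e+02] F pin [-0.1, -0.7, -0.7] tool x,y in pin [-5.78248787e-04  9.99999607e-01 -6.72327047e-04] [9.99999688e-01 5.78610971e-04 5.38633062e-04]
[[[0.0,0.0,0.11],[0.0,0.0,0.0],40],[[0.0,0.0,0.21],[0.0,0.0,0.0],40],[[0.0,0.0,0.32],[0.0,0.0,0.0],40],[[0.0,0.01,0.42],[0.0,0.0,0.0],40],[[-0.01,0.01,0.53],[0.0,0.0,0.0],40],[[-0.01,0.01,0.63],[0.0,0.0,0.0],40],[[-0.01,0.01,0.74],[0.0,0.0,0.0],40]]
0.5368211256781968
```

View pics/c3.png

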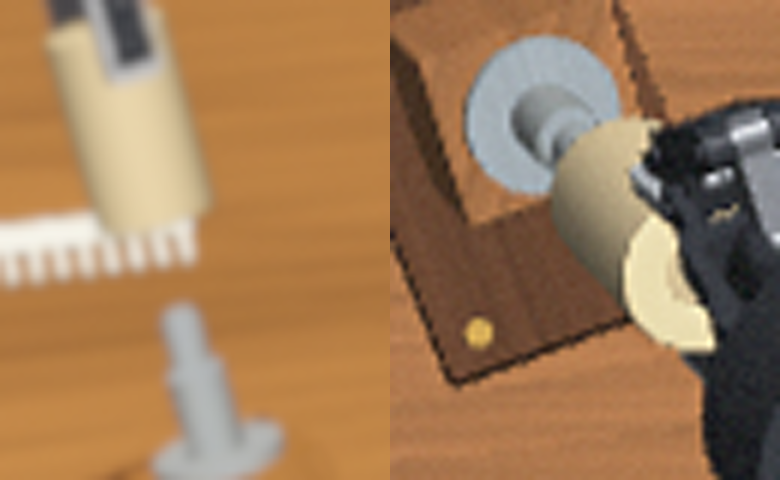

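The collar is in line with the pin in both views: collar end at (155,220) with the pin tip at (180,310) on the left, and the pin entering under the collar on the right.

>>> {"op": "move_arm", "data": {
  "motion": [
    [[0,0,0.11],[0,0,0],40],
    [[0,0,0.21],[0,0,0],40],
    [[0,0,0.32],[0,0,0],40],
    [[0,0.01,0.42],[0,0,0],40],
    [[-0.01,0.01,0.53],[0,0,0],40],
    [[-0.01,0.01,0.6],[0,0,0],40],
    [[-0.01,0.01,0.66],[0,0,0],40],
    [[-0.01,0.01,0.69],[0,0,0],40],
    [[-0.01,0.01,0.69],[0,0,0],40]
  ]
}}

```text
time_s: 25.38
eef_pos: [0.542, -0.0595, 0.1637]
eef_rot: [0.16, 0.558, 0.783, 0.225]
wrist_force: [0.2, 0.6, -1.7]
opening: 0.535
```

```bash
python3 go.py .080 6 .6 -.6
```

```text
pin xyz mm [ 0.76061286 -1.20038766 92.41786589] F pin [-0.6, 0.5, -1.6] tool x,y in pin [-3.92383524e-04  9.99999810e-01 -4.74503258e-04] [9.99999650e-01 3.92734021e-04 7.38793529e-04]
[[[0.0,0.0,0.03],[0.0,0.0,0.0],40],[[0.0,0.0,0.07],[0.0,0.0,0.0],40],[[0.0,0.0,0.1],[0.0,0.0,0.0],40],[[0.01,0.0,0.14],[0.0,0.0,0.0],40],[[0.01,0.0,0.17],[0.0,0.0,0.0],40],[[0.01,0.0,0.21],[0.0,-0.01,0.0],40]]
```

Entered about 6 mm with no force. Going on in small steps towards the step.

>>> {"op": "move_arm", "data": {
  "motion": [
    [[0,0,0.03],[0,0,0],40],
    [[0,0,0.07],[0,0,0],40],
    [[0,0,0.1],[0,0,0],40],
    [[0,0,0.14],[0,0,0],40],
    [[0.01,0,0.17],[0,0,0],40],
    [[0.01,0,0.21],[0,0,0],40],
    [[0.01,0,0.21],[0,0,0],40]
  ]
}}

```text
time_s: 26.25
eef_pos: [0.548, -0.0566, 0.1528]
eef_rot: [0.16, 0.558, 0.783, 0.225]
wrist_force: [-0.1, -0.1, -0.4]
opening: 0.531
```

```bash
python3 go.py .076 4 .6 -.6
```

```text
pin xyz mm [ 0.61963295 -0.4682982  79.6548929 ] F pin [-0.4, -0.1, -0.3] tool x,y in pin [-3.57081427e-04  9.99999684e-01 -7.10830912e-04] [9.99999401e-01 3.57816802e-04 1.03467083e-03]
[[[0.0,0.0,0.02],[0.0,0.0,0.0],40],[[0.0,0.0,0.03],[0.0,0.0,0.0],40],[[0.0,0.0,0.05],[0.0,-0.01,0.0],40],[[0.0,0.0,0.06],[-0.01,-0.01,0.0],40]]
```

>>> {"op": "move_arm", "data": {
  "motion": [
    [[0,0,0.02],[0,0,0],40],
    [[0,0,0.04],[0,0,0],40],
    [[0,0,0.06],[0,0,0],40],
    [[0,0,0.06],[0,0,0],40]
  ]
}}

```text
time_s: 26.75
eef_pos: [0.5499, -0.0561, 0.1499]
eef_rot: [0.16, 0.558, 0.783, 0.225]
wrist_force: [-0.2, 1.0, -2.0]
opening: 0.537
```

```bash
python3 go.py .074 4 .6 -.6
```

```text
pin xyz mm [ 0.69448574 -0.54813673 76.17294509] F pin [-1.0, 1.0, -1.7] tool x,y in pin [-3.85159527e-04  9.99999775e-01 -5.50102471e-04] [9.99999600e-01 3.85603505e-04 8.07203792e-04]
[[[0.0,0.0,0.01],[0.0,0.0,0.0],40],[[0.0,0.0,0.02],[0.0,0.0,0.0],40],[[0.0,0.0,0.03],[0.0,0.0,0.0],40],[[0.0,0.0,0.04],[0.0,-0.01,0.0],40]]
```

>>> {"op": "move_arm", "data": {
  "motion": [
    [[0,0,0.01],[0,0,0],40],
    [[0,0,0.03],[0,0,0],40],
    [[0,0,0.03],[0,0,0],40]
  ]
}}

```text
time_s: 27.12
eef_pos: [0.5508, -0.0558, 0.1484]
eef_rot: [0.16, 0.558, 0.783, 0.225]
wrist_force: [-0.0, 0.1, -1.0]
opening: 0.54
```

>>> {"op": "move_arm", "data": {
  "motion": [
    [[0,0,0.01],[0,0,0],40],
    [[0,0,0.02],[0,0,0],40],
    [[0,0,0.02],[0,0,0],40]
  ]
}}

```text
time_s: 27.5
eef_pos: [0.5514, -0.0557, 0.1474]
eef_rot: [0.16, 0.558, 0.783, 0.225]
wrist_force: [-0.5, -0.4, -0.3]
opening: 0.538
```

```bash
python3 go.py .072 2 .6 -.6
```

```text
pin xyz mm [ 0.72513589 -0.63034031 73.23609805] F pin [-0.7, -0.3, 0.0] tool x,y in pin [-4.38467372e-04  9.99999774e-01 -5.09866171e-04] [9.99999697e-01 4.38795280e-04 6.43191756e-04]
[[[0.0,0.0,0.01],[0.0,0.0,0.0],40],[[0.0,0.0,0.02],[0.0,0.0,0.0],40]]
```

>>> {"op": "move_arm", "data": {
  "motion": [
    [[0,0,0.01],[0,0,0],40],
    [[0,0,0.02],[0,0,0],40],
    [[0,0,0.02],[0,0,0],40]
  ]
}}

```text
time_s: 27.88
eef_pos: [0.552, -0.0558, 0.1468]
eef_rot: [0.16, 0.558, 0.783, 0.225]
wrist_force: [-6.0, -1.7, 3.9]
opening: 0.536
```

```bash
python3 go.py .070 2 .6 -.6
```

```text
pin xyz mm [ 0.86464126 -0.9206292  72.39308281] F pin [-3.2, 0.3, 6.6] tool x,y in pin [-1.02065749e-03  9.99999335e-01 -5.37070747e-04] [9.99999470e-01 1.02072939e-03 1.33628280e-04]
[[[0.0,0.0,0.02],[0.0,0.0,0.0],40],[[0.01,0.0,0.04],[0.0,0.0,0.01],40]]
```

>>> {"op": "move_arm", "data": {
  "motion": [
    [[0,0,0.01],[0,0,0],40],
    [[0,0,0.01],[0,0,0],40],
    [[0,0,0.01],[0,0,0],40]
  ]
}}

```text
time_s: 28.25
eef_pos: [0.5523, -0.0559, 0.1467]
eef_rot: [0.161, 0.558, 0.783, 0.225]
wrist_force: [-10.2, -1.0, 9.0]
opening: 0.537
```

```bash
python3 -c "
from plan import *
P=ROOT+AX*.15
a=plan([(P,rot(PSI,.56),40,8),((.46,.04,.24),rot(PSI,.3),40,5),((.43,.18,.24),rot(PSI+.1,.1),40,4),((*DISH,.14),rot(.6),40,4),((*DISH,.052),rot(.6),40,6),((*DISH,.052),rot(.6),40,1)])
o=monitor.get_obs();print(o['wrist_force'],o['q'])"; python3 go.py .07 1|head -1
```

```text
[[[0.0,0.0,-0.16],[0.0,0.0,0.0],40],[[0.0,0.0,-0.32],[0.0,0.0,0.0],40],[[0.01,-0.01,-0.49],[0.0,0.0,0.0],40],[[0.01,-0.01,-0.65],[0.0,0.0,0.01],40],[[0.01,-0.01,-0.81],[0.0,0.0,0.01],40],[[0.01,-0.01,-0.97],[0.0,0.0,0.01],40],[[0.02,-0.02,-1.14],[0.0,0.0,0.01],40],[[0.02,-0.02,-1.3],[0.0,0.0,0.01],40],[[0.42,-0.01,-1.4],[0.37,0.0,0.01],40],[[0.82,0.0,-1.5],[0.74,0.0,0.01],40]]
[[[0.39,0.0,-0.11],[0.37,0.0,0.0],40],[[0.79,0.0,-0.21],[0.75,0.0,0.0],40],[[1.19,0.0,-0.32],[1.12,0.0,0.0],40],[[1.78,0.07,-0.29],[1.48,0.05,-0.17],40],[[2.38,0.13,-0.25],[1.83,0.1,-0.35],40],[[2.97,0.2,-0.22],[2.19,0.15,-0.52],40],[[3.56,0.26,-0.19],[2.55,0.2,-0.69],40],[[4.08,0.12,0.2],[2.72,0.26,-0.99],40],[[4.6,-0.02,0.6],[2.9,0.32,-1.29],40],[[5.12,-0.16,1.0],[3.07,0.38,-1.59],40]]
[[[0.5,0.16,0.41],[0.18,0.02,-0.3],40],[[0.5,0.15,0.66],[0.18,0.02,-0.3],40],[[0.5,0.14,0.9],[0.18,0.02,-0.3],40],[[0.5,0.14,1.15],[0.18,0.02,-0.3],40],[[0.5,0.13,1.39],[0.18,0.02,-0.3],40],[[0.5,0.13,1.64],[0.18,0.02,-0.3],40],[[0.5,0.12,1.88],[0.18,0.02,-0.3],40],[[0.5,0.12,1.88],[0.18,0.02,-0.3],40]]
[-10.22953664  -1.02227601   9.04603212] [-0.59156694 -0.07896209  2.13476776  0.61392389  0.82493123 -1.28956601]
pin xyz mm [ 0.99891652 -1.15941738 72.14628979] F pin [-3.7, 2.4, 13.0] tool x,y in pin [-1.45637269e-03  9.99998821e-01 -4.87053709e-04] [ 9.99998900e-01  1.45623589e-03 -2.81103322e-04]
```

It has stopped at the step, with its end about 34 mm up the pin and 13 N axial force, so it is the tight one and goes in the dish.

>>> {"op": "move_arm", "data": {
  "motion": [
    [[0,0,-0.16],[0,0,0],40],
    [[0,0,-0.32],[0,0,0],40],
    [[0,0,-0.49],[0,0,0],40],
    [[0.01,-0.01,-0.65],[0,0,0],40],
    [[0.01,-0.01,-0.81],[0,0,0],40],
    [[0.01,-0.01,-0.97],[0,0,0.01],40],
    [[0.02,-0.02,-1.14],[0,0,0.01],40],
    [[0.02,-0.02,-1.3],[0,0,0.01],40],
    [[0.42,-0.01,-1.4],[0.37,0,0.01],40],
    [[0.82,0,-1.5],[0.74,0,0.01],40]
  ]
}}

```text
time_s: 29.5
eef_pos: [0.4905, -0.0246, 0.2227]
eef_rot: [0.131, 0.567, 0.792, 0.184]
wrist_force: [0.2, -0.1, -1.3]
opening: 0.54
```

>>> {"op": "move_arm", "data": {
  "motion": [
    [[0.39,0,-0.11],[0.37,0,0],40],
    [[0.79,0,-0.21],[0.75,0,0],40],
    [[1.19,0,-0.32],[1.12,0,0],40],
    [[1.78,0.07,-0.29],[1.48,0.05,-0.17],40],
    [[2.38,0.13,-0.25],[1.83,0.1,-0.35],40],
    [[2.97,0.2,-0.22],[2.19,0.15,-0.52],40],
    [[3.56,0.26,-0.19],[2.55,0.2,-0.69],40],
    [[4.08,0.12,0.2],[2.72,0.26,-0.99],40],
    [[4.6,-0.02,0.6],[2.9,0.32,-1.29],40],
    [[5.12,-0.16,1],[3.07,0.38,-1.59],40]
  ]
}}

```text
time_s: 30.75
eef_pos: [0.4079, 0.2729, 0.1641]
eef_rot: [0.006, 0.485, 0.875, 0.011]
wrist_force: [0.3, -0.3, -1.1]
opening: 0.536
```

>>> {"op": "move_arm", "data": {
  "motion": [
    [[0.5,0.16,0.41],[0.18,0.02,-0.3],40],
    [[0.5,0.15,0.66],[0.18,0.02,-0.3],40],
    [[0.5,0.14,0.9],[0.18,0.02,-0.3],40],
    [[0.5,0.14,1.15],[0.18,0.02,-0.3],40],
    [[0.5,0.13,1.39],[0.18,0.02,-0.3],40],
    [[0.5,0.13,1.64],[0.18,0.02,-0.3],40],
    [[0.5,0.12,1.88],[0.18,0.02,-0.3],40],
    [[0.5,0.12,1.88],[0.18,0.02,-0.3],40]
  ]
}}

```text
time_s: 31.75
eef_pos: [0.3997, 0.3021, 0.0504]
eef_rot: [-0.002, 0.467, 0.884, -0.0]
wrist_force: [0.2, 0.1, -1.5]
opening: 0.537
```

```bash
python3 -c "
from plan import *
o=monitor.get_obs();print(o['time_s'],o['eef_pos'],o['wrist_force'],o['opening'],rq(o).as_matrix()[:,2])
plan([((*DISH,.0435),rot(.6),40,4)])"
```

```text
31.75 [0.39968353 0.30213436 0.05037714] [ 0.17807189  0.08915172 -1.4698183 ] 0.537029816846773 [-3.18614910e-03  6.88361230e-04 -9.99994687e-01]
[[[0.0,0.0,0.03],[0.0,0.0,0.0],40],[[-0.01,0.01,0.06],[-0.01,-0.01,0.0],40],[[-0.01,0.01,0.09],[-0.01,-0.01,0.0],40],[[-0.01,0.01,0.11],[-0.02,-0.02,0.0],40]]
```

>>> {"op": "move_arm", "data": {
  "motion": [
    [[0,0,0.03],[0,0,0],40],
    [[0,0,0.06],[0,0,0],40],
    [[0,0,0.09],[-0.02,-0.02,0],40],
    [[0,0,0.12],[-0.02,-0.02,0],40],
    [[0,0,0.12],[-0.02,-0.02,0],40],
    [[0,0,0.12],[-0.02,-0.02,0],75],
    [[0,0,0.12],[-0.02,-0.02,0],75],
    [[0,0,0.12],[-0.02,-0.02,0],75]
  ]
}}

```text
time_s: 32.75
eef_pos: [0.401, 0.3028, 0.0448]
eef_rot: [0.001, 0.467, 0.884, 0.001]
wrist_force: [-0.1, -0.9, -0.2]
opening: 0.752
```

>>> {"op": "move_arm", "data": {
  "motion": [
    [[0,0,-0.3],[0,0,0],75],
    [[0,0,-0.65],[0,0,0],75],
    [[0,0,-1],[0,0,0],75],
    [[0,0,-1.4],[0,0,0],75],
    [[0,0,-1.8],[0,0,0],75],
    [[0,0,-2.2],[0,0,0],75],
    [[0,0,-2.6],[0,0,0],75],
    [[0,0,-3],[0,0,0],75],
    [[0,0,-3],[0,0,0],75]
  ]
}}

```text
time_s: 33.88
eef_pos: [0.4014, 0.3031, 0.2267]
eef_rot: [0.003, 0.467, 0.884, 0.003]
wrist_force: [-0.5, -0.1, -0.7]
opening: 0.749
```

```bash
python3 -c "
from plan import *
o=monitor.get_obs();print(o['time_s'],o['eef_pos'],o['wrist_force'])
shot('scene','s3')"
```

```text
33.875 [0.40141859 0.3030833  0.226669  ] [-0.50311617 -0.07476192 -0.72122943]
```

View pics/s3.png

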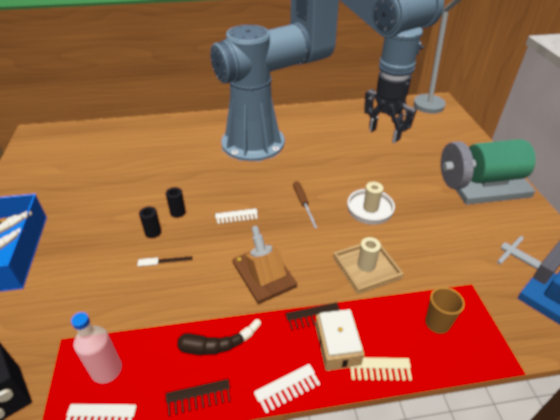

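Both collars stand upright, in the tray at (370,254) and the dish at (374,197). The comb, knife and pointed tool are where they were, and the gripper is clear. Handing in.

```bash
python3 -c "
from h import *
print(workorder.hand_in())"
```

```text
the job is handed in; nothing more can be done
None
```

I tried both collars on the pin, put each one away in its proper place, and handed the job in at about 34 s of robot time.

- **Wide-bore collar (A):** it slid down to the flange. The wrist felt about 33 N along the pin, and pictures confirmed it was fully home. It now stands in the wooden tray.
- **Narrow-bore collar (B):** it stopped at the pin's step, with its lower end about 34 mm up the pin and 13 N of force. That is from the arm's measured position; I took no picture of it at the step. It now stands in the round dish.

The last picture shows both collars upright, the gripper clear, and the comb, paper knife and pointed tool looking unmoved; I did not measure their positions again.

**Disagreements:**
- The two cameras disagreed by 1–2 mm on where the pin is, so I finished both insertions by force.
- After the tray placing, the network's estimate of collar A was about 1 cm off where I released it. The picture showed the collar well inside the tray, so I left it.

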